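# Seat and clamp a package carrier in the bonder loading fixture

### The arm

A 6-joint arm with a two-finger parallel gripper is mounted at the origin on the work surface. World frame = base frame: x ahead of the robot, y to its left, z up, the work surface at z = 0. Lengths are in mm, angles in rad, forces in N, time in s.
With the tool pointing down it reaches from about 350 to 975 mm from the base axis. Payload 4.9 kg.
Tool frame: the origin (TCP) lies on the centre line of the jaws, within the pads' length; the fingertips stand 22 mm ahead of it and the grasp point (between the pads) lies 3 mm ahead of it (bot.tip_reach is the distance from the TCP to the fingertips, in mm); y points along the fingers, z is the direction in which the jaws open and shut, and the axes are right-handed (so a half turn about y gives the same grasp; the last joint's range is limited). The gripper opens to 85 mm and grips with 20 to 120 N. Pads are 22 mm wide; open, the fingers measure 114 mm over their backs; the gripper's body (76 mm by 85 mm) begins 54 mm behind the grasp point. The pads swing forward as they close: fully open they stand 13 mm farther back than shut.
Start: joints at [-1.253, 0.053, 1.613, -0, 1.476, -0.119], TCP at [264.394, -566.302, 253.304] pointing down, gripper open.
Joint ranges: [-3.01, 3.01], [-1.01, 2.22], [0.06, 2.58], [-1.02, 4.17], [0.09, 2.62], [-3.14, 3.14]. Speed limits (rad/s): [2.57, 2.57, 3.14, 3.14, 3.14, 3.14].

### API

Orientations are given as a rotation vector (axis times angle).
In Python, from rig import bot gives the robot as it stands. Calls block until the motion is done:
- bot.move_pose(position, orientation): joint-space move of the TCP to a pose.
- bot.move_l(position, rot=None, max_speed=150, max_force=None): straight line of the TCP; rot=None keeps the orientation; max_speed is the mean speed in mm/s. With max_force (N) it stops when the force on the tool has changed by that much, and returns True; else False.
- bot.move_joints(angles): joint-space move.
- bot.set_gripper(opening, grasp_force=None): opening from 0.0 (shut) to 1.0 (fully open); grasp_force is the grip in N (None keeps the last); returns when the fingers have stopped.
- bot.sleep(seconds).
- bot.ik(position, orientation): joint angles nearest the present ones, or None.
- bot.snapshot(name): name is "side" or "top"; returns the picture (400x640x3 uint8, red, green, blue); there is no depth.
- bot.camera_info(name): a dict with "camera_matrix" (3x3 intrinsics, pixels), "dist" ([k1, k2, p1, p2, k3] as OpenCV has them; the pictures are not rectified), "R" (3x3) and "t" (3): a world point X has camera coordinates R X + t. Camera axes: x right, y down, z forward; pixel columns grow to the right and rows downward; lengths in mm; the calibration is good to about 2 mm. A picture is of the moment at which its call begins. camera_info takes no time and is no camera call.
A pose or a line that the arm cannot do raises bot.IKError and nothing moves.
- bot.close_job(): hands the job in, once; it reports no verdict.
Readings, each from a call of its own:
- bot.read_time_s(): time.
- bot.read_joint_positions(): joint angles.
- bot.read_qvel(): joint speeds.
- bot.read_joint_efforts(): joint torques, N m.
- bot.read_tool_pos(): TCP position.
- bot.read_tool_rot(): TCP orientation.
- bot.read_wrist_force(): force on the tool from outside, world axes, zero at the start.
- bot.read_wrist_torque(): the same for the moment, N m.
- bot.read_grip_width(): opening from 0.0 (shut) to 1.0 (fully open).
Only numpy, scipy, OpenCV 4.12 (cv2) and the standard library are available. Lean on these libraries where they do the work, as an engineer would, in place of code of your own. Each camera call takes 0.05 s, during which the arm holds its last target.

### The job

Slide the grey carrier along its guide channel until it is fully home, and press it against the brass end stop with about 15 N for a second (never more than 30 N). Then lock it with the toggle clamp: with the fingers pushing on top of the red handle (do not pinch it), push it down past the point where it snaps over centre, easing off as soon as it has locked (never more than 20 N on the handle), so that the spindle holds the carrier by itself. Leave the spool, jar and tweezers where they are.

Things in the scene. Friction and masses are not known exactly. Their poses are not given: they have to be found in the camera images.
- fixture: Fixed aluminium fixture, base plate 170 x 170 x 12 mm. Origin on the bench surface under the centre line of the guide channel; +x is the way the carrier slides home (away from the robot, within 0.3 rad of world x), +y goes to the toggle clamp. Channel floor at z = 12 mm, between two dark rails 8 mm high, 53 mm apart, along x. Clamp's swing plane at x = 27 mm.
- end_stop: Brass block 12 x 50 x 34 mm (x, y, z) fixed across the far end of the channel. Origin at the centre of its underside, at (51, 0, 12) mm in the fixture's frame; its face towards the carrier is at fixture x = 45 mm. Rigid.
- carrier: Loose grey plate 90 x 50 x 10 mm, about 0.3 kg; two gold packages on top, a 5 mm rib along the far edge (20 mm above the plate), and a black upright knob, 14 mm diameter, 28 mm high (top 50 mm above bench), 34 mm from the origin towards -x. Origin: centre of underside; axes as the fixture's. 1.5 mm side play; starts 28 to 50 mm short of home; 2 to 4 N slide it. Home: fixture x = 0, z = 12 mm.
- clamp_angle (a joint): Angle of the handle's root (rad), 0 = open, grows as it goes down; the root's elevation is 1.05 minus this. Starts at 0 to 0.15. Dead centre at 1.00; rigid end stop at 1.05. With the carrier home the spindle meets it near 0.76; resistance then peaks at 3 to 6 N near the grip's end and fades to none at 1.00; beyond that the clamp pulls itself to the stop and stays. Let go before 1.00, it may spring back.
- handle: Steel root of the clamp handle. Origin on the hinge axis, at (27, 86.5, 40) mm in the fixture's frame; local y runs along the root (to fixture +y: raised when open, level when closed). A red grip, 18 mm diameter, to 115 mm from the hinge is clipped on 20 mm from the hinge and slants up or down from the root's line by an unmeasured, fixed angle of up to 0.16 rad. Push on its upper side.
- spindle: Steel spindle with a black rubber pad, 14 mm diameter, at the end of the hold-down arm. Origin on the arm's centre line; pad face 37 mm along local -z; it gives way above 18 N. Clamp open: arm upright, top 125 mm above the bench at fixture y of 35 to 60 mm. Locked: the pad presses the carrier at (27, 0, 22) mm in the fixture's frame with about 19 N.
- wire_spool: Bystander: brass-coloured spool, 48 mm diameter, 32 mm high, standing beside the fixture's base on the clamp side, towards the robot. Origin at the centre of its underside.
- jar: Bystander: closed amber jar, 48 mm diameter, 60 mm high, on the bench. Origin at the centre of its underside.
- tweezers: Bystander: steel tweezers lying on the bench, 128 mm long, 8 mm high. Origin at the middle of their underside; they lie along their x axis.
Things that resemble listed ones, but are neither listed nor needed, are in the scene too. There is more than one size of the carrier; the one meant has the size given above.

How it is judged (in metres and radians):
On the way, in this order (a step that is already met when the one before it is completed fails the run):
1. the clamp still open, the carrier is home (within 1.5 mm), flat on the channel floor, and pressed against the end stop with more than 4 N (x of carrier in the frame of fixture above -0.0015 m and z of carrier in the frame of fixture below 0.0135 m and value of joint clamp_angle below 0.7 rad and contact force between end_stop and carrier above 4 N), for 0.3 s.
2. with the carrier home, the handle is past dead centre and the spindle presses on the carrier (x of carrier in the frame of fixture above -0.0015 m and z of carrier in the frame of fixture below 0.0135 m and value of joint clamp_angle above 1.015 rad and contact force between spindle and carrier above 12 N), for 0.2 s.
At the end, for the whole second after the job is handed in: Carrier at rest within 1.5 mm of home, flat in the channel (underside below 13.5 mm); handle past dead centre (over 1.015 rad), spindle pressing the carrier with over 12 N; spool, jar and tweezers within 15 mm of their starts (all of step 2 and linear speed of carrier below 0.01 m/s and distance of each of wire_spool, jar, tweezers from where it was at the start of the episode below 0.015 m); the robot touches nothing.
It fails at once if the carrier is pressed against the end stop with more than 30 N (contact force between end_stop and carrier above 30 N).
It fails at once if the robot pushes on or squeezes the handle (or another part of the fixture) with more than 20 N (contact force between any of the fingers, the arm and fixture above 20 N).
It fails at once if the wire spool is moved more than 15 mm (distance of wire_spool from where it was at the start of the episode above 0.015 m).
It fails at once if the jar is moved more than 15 mm (distance of jar from where it was at the start of the episode above 0.015 m).
It fails at once if the tweezers is moved more than 15 mm (distance of tweezers from where it was at the start of the episode above 0.015 m).
It also fails if it takes over 67 s, if anything falls off the work surface, if the arm or the gripper's body presses on something with over 40 N, if the wrist force passes 120 N, or if a joint passes its speed limit or range.

## Working session

There is one attempt and no reset: what is moved stays moved. The work goes in short steps, each a Python script; the robot and the scene stay as the last script left them, time stands still between calls to the robot, and variables do not carry over. Pictures are saved under pics/ and viewed, and the job is handed in when it is done.

```bash
mkdir -p pics; ls
python3 - <<'E'
from rig import bot
import cv2
for n in("side","top"):
    im=bot.snapshot(n); cv2.imwrite(f"pics/{n}0.png",im[:,:,::-1])
    c=bot.camera_info(n); print(n,c)
print(bot.read_tool_pos(),bot.read_tool_rot(),bot.read_time_s(),bot.tip_reach)
E
```

```text
pics
side {'camera_matrix': array([[430.0211672 ,   0.        , 318.60937917],
       [  0.        , 430.0211672 , 198.22334951],
       [  0.        ,   0.        ,   1.        ]]), 'dist': array([-0.11099541,  0.        ,  0.        ,  0.        ,  0.        ]), 'R': array([[ 0.99397854, -0.1093688 ,  0.00671826],
       [-0.07529938, -0.72631373, -0.68322644],
       [ 0.07960322,  0.67860653, -0.73017566]]), 't': array([-528.56742171,   47.4222817 ,  882.90979278])}
top {'camera_matrix': array([[453.28019966,   0.        , 317.25157878],
       [  0.        , 453.28019966, 207.61050355],
       [  0.        ,   0.        ,   1.        ]]), 'dist': array([-0.06996406,  0.        ,  0.        ,  0.        ,  0.        ]), 'R': array([[-0.0454443 , -0.99895868, -0.00404606],
       [-0.97909613,  0.04534381, -0.19827934],
       [ 0.19825633, -0.00504919, -0.9801372 ]]), 't': array([-81.40155189, 560.57378538, 885.34038327])}
[ 264.23753024 -565.80703465  252.1581126 ] [-0.43963946  1.98168895 -1.97781042] 0.1 22.0
```

View pics/side0.png

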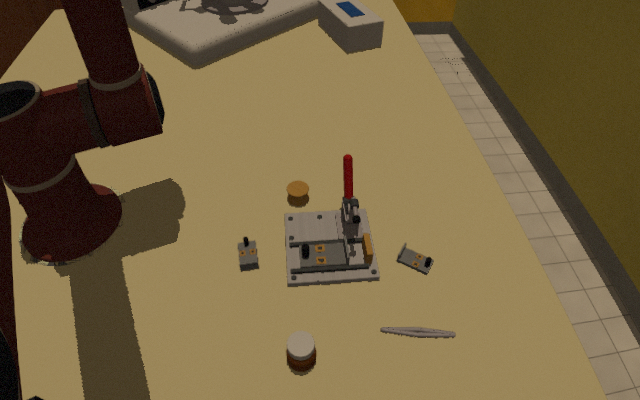

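View pics/top0.png

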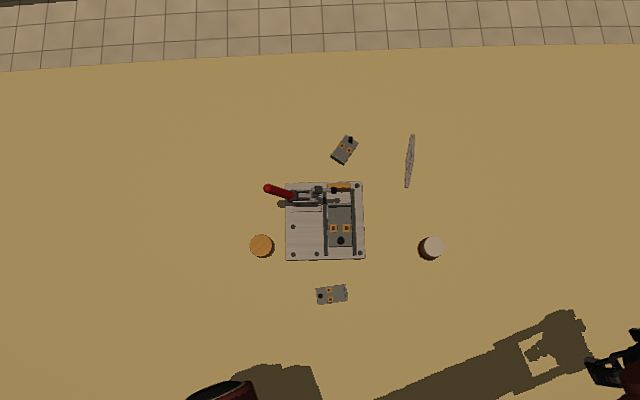

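In the side view the fixture is at (331,248), with the carrier in its channel (knob 306,250), the red handle (348,175), and the brass stop (367,248). Possible carriers in the top view are the one in the channel (340,228) and two smaller loose ones at (332,294) and (344,150). I'm taking the one in the channel. The spool is at (261,246), the jar at (431,247) and the tweezers at (410,160). Next is a close crop to check this.

Run:
```python
import cv2
a=cv2.imread("pics/side0.png")[140:300,270:390]; cv2.imwrite("pics/sidec.png",cv2.resize(a,None,fx=3.7,fy=3.7,interpolation=cv2.INTER_CUBIC))
a=cv2.imread("pics/top0.png")[170:270,250:380]; cv2.imwrite("pics/topc.png",cv2.resize(a,None,fx=6,fy=6,interpolation=cv2.INTER_CUBIC))
```

```text
(no output)
```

View pics/sidec.png

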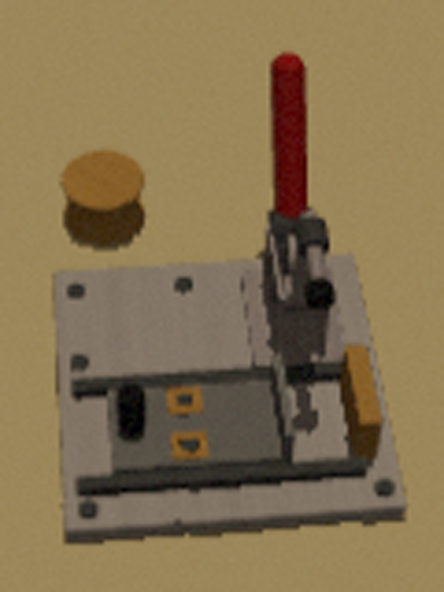

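View pics/topc.png

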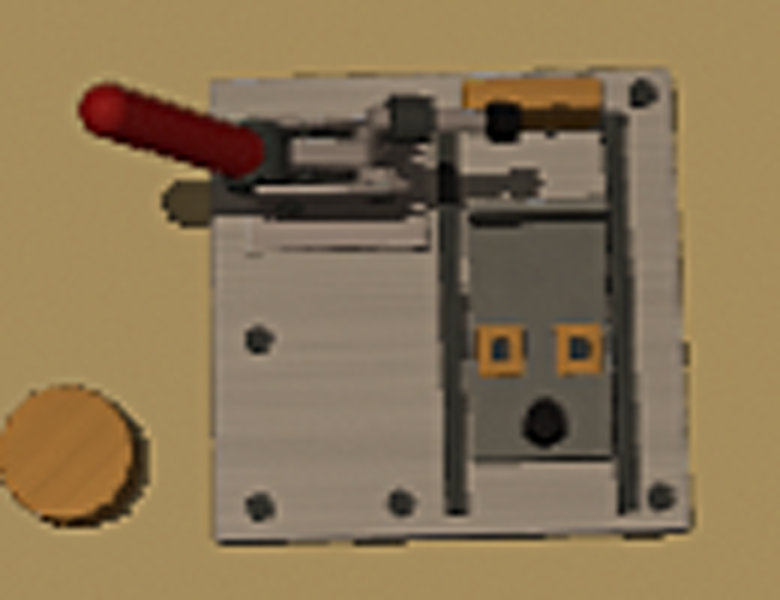

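```bash
cat > h.py <<'E'
import numpy as np,cv2
from rig import bot
CI={n:bot.camera_info(n) for n in("side","top")}
def ray(n,uv):
    c=CI[n]; p=cv2.undistortPoints(np.array([[uv]],float),c["camera_matrix"],np.array(c["dist"]))[0,0]
    R=np.array(c["R"]);t=np.array(c["t"]); return -R.T@t, R.T@np.array([p[0],p[1],1])
def atz(n,uv,z):
    o,d=ray(n,uv); return o+d*(z-o[2])/d[2]
def proj(n,X):
    c=CI[n]; r,_=cv2.Rodrigues(np.array(c["R"])); return cv2.projectPoints(np.array(X,float).reshape(-1,1,3),r,np.array(c["t"]),c["camera_matrix"],np.array(c["dist"]))[0][:,0]
def tri(ps):
    A=np.zeros((3,3));b=np.zeros(3)
    for n,uv in ps:
        o,d=ray(n,uv);d/=np.linalg.norm(d);P=np.eye(3)-np.outer(d,d);A+=P;b+=P@o
    X=np.linalg.solve(A,b); return X,[np.linalg.norm(np.cross(X-ray(n,u)[0],ray(n,u)[1]/np.linalg.norm(ray(n,u)[1]))) for n,u in ps]
T=lambda u,v:(250+u/6-.42,170+v/6-.42)
S=lambda u,v:(270+u/3.7-.36,140+v/3.7-.36)
E
python3 - <<'E'
from h import *
np.set_printoptions(precision=1,suppress=True)
for n in CI: print(n,ray(n,(320,200))[0])
for nm,p,z in [("UL",(212,82),12),("UR",(668,70),12),("LR",(688,526),12),("LL",(217,541),12),("railLtop",(448,140),20),("railLbot",(456,512),20),("railRtop",(616,115),20),("railRbot",(628,512),20),("brTL",(463,80),46),("brTR",(602,80),46),("knobtop",(545,420),50),("carrNearL",(472,458),22),("carrNearR",(612,460),22),("ribfarL",(470,203),42),("spool",(68,452),32),("spindle",(505,122),125)]:
    print(nm,atz("top",T(*p),z))
print('side')
for nm,p,z in [("farL",(55,272),12),("farR",(350,257),12),("nearR",(404,512),12),("nearL",(65,533),12),("brTopfar",(345,348),46),("brTopnear",(360,425),46),("knobtop",(130,390),50),("spool",(103,180),32)]:
    print(nm,atz("side",S(*p),z))
print("griptip",tri([("top",T(105,110)),("side",S(288,62))]))
print("knob",tri([("top",T(545,418)),("side",S(130,390))]))
print("gripbase",tri([("top",T(245,152)),("side",S(290,212))]))
print("jar",atz("top",(432,245),60),"tw",atz("top",(413,135),4),atz("top",(407,187),4))
E
```

```text
side [ 458.7 -622.5  680.6]
top [ 369.6 -102.3  978.6]
UL [623.1 -38.6  12. ]
UR [ 619.9 -206.    12. ]
LR [ 452.7 -202.4   12. ]
LL [455.1 -35.1  12. ]
railLtop [ 595.4 -123.9   20. ]
railLbot [ 460.8 -120.2   20. ]
railRtop [ 601.8 -185.2   20. ]
railRbot [ 457.9 -180.7   20. ]
brTL [ 610.8 -129.6   46. ]
brTR [ 608.5 -178.8   46. ]
knobtop [ 488.1 -151.7   50. ]
carrNearL [ 479.4 -126.7   22. ]
carrNearR [ 476.4 -176.    22. ]
ribfarL [ 567.1 -130.    42. ]
spool [486.7  14.7  32. ]
spindle [ 575.7 -140.2  125. ]
side
farL [457.  -35.8  12. ]
farR [622.8 -41.8  12. ]
nearR [ 619.1 -210.8   12. ]
nearL [ 452.2 -204.9   12. ]
brTopfar [ 600.7 -132.1   46. ]
brTopnear [ 599.5 -180.2   46. ]
knobtop [ 489.5 -150.1   50. ]
spool [488.2  13.5  32. ]
griptip (array([584.2, -12.2, 134.9]), [np.float64(0.9512243032787755), np.float64(0.95122430327871)])
knob (array([ 489. , -151.6,   51.8]), [np.float64(0.4456835437533099), np.float64(0.4456835437533724)])
gripbase (array([583.8, -52.7,  64.8]), [np.float64(0.01254519531266348), np.float64(0.012545195312579516)])
jar [ 466.8 -337.5   60. ] tw [ 725.2 -332.7    4. ] [ 604.2 -308.3    4. ]
```

The in-channel carrier is the right one. The plate edges measure about 168 to 170 mm, the knob triangulates at z = 51.8 (given as 50), and the brass stop is 49 mm wide. Fixture origin is about (553.7, -152.8) with yaw about -0.024. The carrier is about 31 mm short of home, and the grip's elevation is about 1.05. I'll shut the jaws and move in behind the knob.

```bash
cat >> h.py <<'E'
from scipy.spatial.transform import Rotation as Rn
def rot(jaw,yaw=-0.024):
    z=np.array([np.cos(yaw),np.sin(yaw),0]) if jaw=='x' else np.array([-np.sin(yaw),np.cos(yaw),0])
    y=np.array([0,0,-1.]); return Rn.from_matrix(np.c_[np.cross(y,z),y,z]).as_rotvec(), Rn.from_matrix(np.c_[np.cross(y,-z),y,-z]).as_rotvec()
O=np.array([553.7,-152.8,0]); YW=-0.024
def F(x,y,z):
    c,s=np.cos(YW),np.sin(YW); return O+np.array([c*x-s*y,s*x+c*y,z])
def save(n,f,box=None,k=1):
    im=bot.snapshot(n)[:,:,::-1]
    if box: im=im[box[1]:box[3],box[0]:box[2]]
    cv2.imwrite("pics/"+f,cv2.resize(im,None,fx=k,fy=k,interpolation=cv2.INTER_CUBIC))
E
python3 - <<'E'
from h import *
np.set_printoptions(precision=2,suppress=True)
print(bot.read_time_s(),Rn.from_rotvec(bot.read_tool_rot()).as_matrix())
for j in 'xy':
  for r in rot(j):
    print(j,r,bot.ik([445,-151,130],r), bot.ik([590,-10,200],r))
bot.set_gripper(0.0)
print(bot.read_wrist_force(),bot.tip_reach,bot.read_grip_width())
E
```

```text
0.1 [[-0.91 -0.    0.42]
 [-0.42  0.   -0.91]
 [-0.   -1.   -0.  ]]
x [-1.2   1.23 -1.23] [-0.49 -0.22  2.08  0.    1.28 -0.46] [-0.14  0.01  1.75  0.    1.38 -0.12]
x [-1.22 -1.19  1.19] [-0.49 -0.22  2.08 -0.    1.28  2.68] [-0.14  0.01  1.75 -0.    1.38  3.02]
y [-1.57  0.02 -0.02] [-0.49 -0.22  2.08 -0.    1.28 -2.03] [-0.14  0.01  1.75 -0.    1.38 -1.69]
y [-0.03 -2.21  2.21] [-0.49 -0.22  2.08  0.    1.28  1.11] [-0.14  0.01  1.75  0.    1.38  1.45]
[-0.39 -0.55 -0.14] 22.0 0.0005565659120405019
```

Run:
```python
from h import *
np.set_printoptions(precision=2,suppress=True)
r=rot('y')[1]
bot.move_pose([440,-150,140],r)
bot.move_l([440,-150,51],max_speed=120)
print(bot.read_time_s(),bot.read_tool_pos(),bot.read_wrist_force())
save("side","s1.png",(230,120,410,300),3); save("top","t1.png",(240,170,400,310),4)
```

```text
3.4583 [ 440.57 -150.41   51.71] [-0.11 -0.04 -0.38]
```

View pics/s1.png

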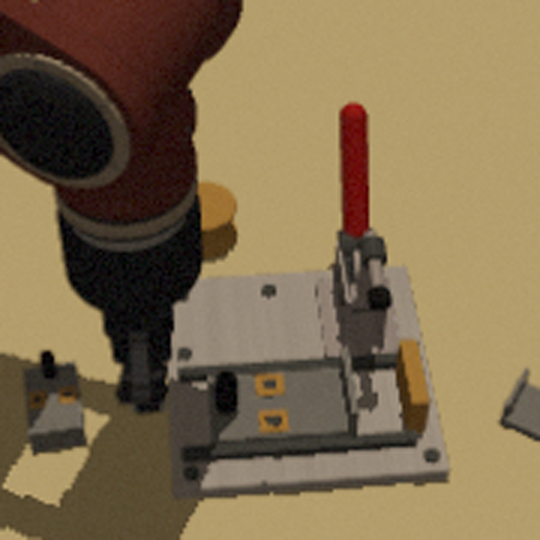

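View pics/t1.png

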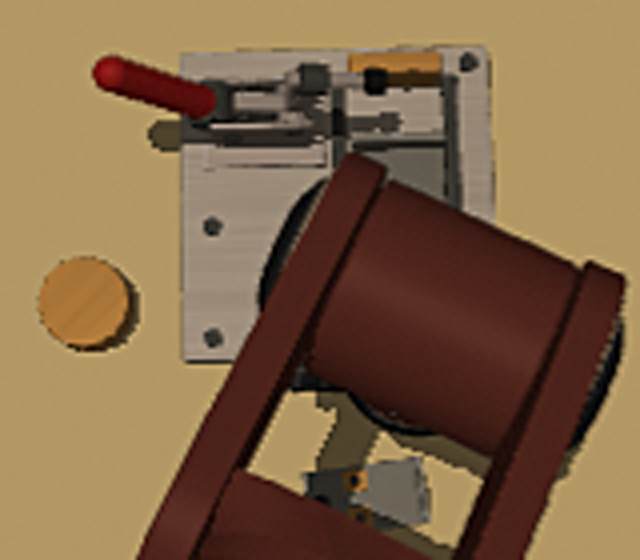

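The fingers (side crop 142,390) stand behind the knob (228,390), in line with it and clear of everything. Next I'll push.

Run:
```python
from h import *
np.set_printoptions(precision=2,suppress=True)
def st(m): print(m,round(bot.read_time_s(),2),bot.read_tool_pos(),bot.read_wrist_force())
h=bot.move_l([472,-150.9,51],max_speed=40,max_force=8); st(h)
h=bot.move_l([488,-151.3,51],max_speed=25,max_force=9); st(h)
h=bot.move_l([496,-151.5,51],max_speed=15,max_force=9); st(h)
h=bot.move_l([512,-151.8,51],max_speed=8,max_force=8); st(h)
```

```text
False 4.51 [ 471.97 -150.85   50.85] [-0.39 -0.13  0.1 ]
False 5.3 [ 488.43 -151.36   51.16] [-0.39  0.08 -0.91]
False 5.98 [ 496.26 -151.54   51.03] [-1.6  -1.22  1.11]
True 7.03 [ 501.9  -151.4    50.36] [-0.16  0.09  0.92]
```

Run:
```python
from h import *
np.set_printoptions(precision=2,suppress=True)
def st(m): print(m,round(bot.read_time_s(),2),bot.read_tool_pos(),bot.read_wrist_force())
bot.sleep(.1); st('s')
save("side","s2.png",(230,120,410,300),3)
```

```text
s 7.12 [ 501.34 -151.2    49.9 ] [0.59 0.23 0.34]
```

View pics/s2.png

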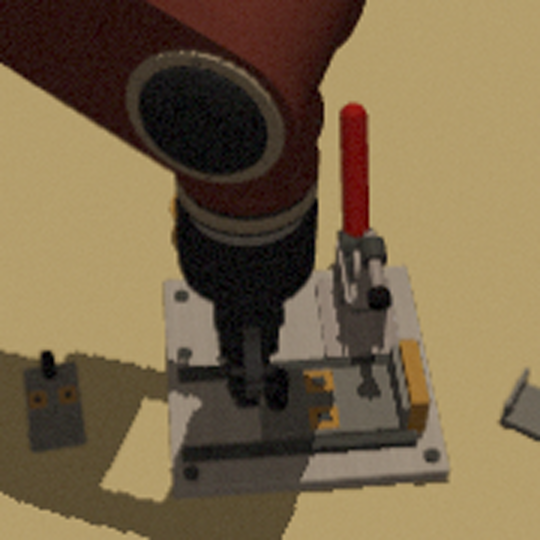

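The rib now sits at the brass face (side crop about (403,385)). Next I'll build the press up gradually.

Run:
```python
from h import *
np.set_printoptions(precision=2,suppress=True)
def f(n=4):
    a=[]
    for _ in range(n): a.append(bot.read_wrist_force()); bot.sleep(.02)
    return np.mean(a,0)
x=501.5
log=[]
for i in range(30):
    x+=0.5
    bot.move_l([x,-151.6,50.3],max_speed=10)
    F_=f(3); log.append((round(x,1),round(bot.read_tool_pos()[0],1),round(F_[0],1)))
    if -F_[0]>14: break
print(log,bot.read_time_s(),f())
t=bot.read_time_s()
if -F_[0]>12:
    for _ in range(8):
        bot.sleep(.12); print(round(f(2)[0],1),end=' ')
    save("side","s3.png",(230,120,410,300),3)
```

```text
[(502.0, np.float64(502.1), np.float64(0.5)), (502.5, np.float64(502.3), np.float64(-0.7)), (503.0, np.float64(502.4), np.float64(-5.5)), (503.5, np.float64(502.4), np.float64(-7.7)), (504.0, np.float64(502.5), np.float64(-8.6)), (504.5, np.float64(502.5), np.float64(-11.0)), (505.0, np.float64(502.6), np.float64(-13.1)), (505.5, np.float64(502.6), np.float64(-15.5))] 9.6167 [-15.4   -0.15  11.56]
-15.3 -15.2 -14.7 -14.7 -15.2 -15.2 -15.1 -14.7
```

Run:
```python
from h import *
np.set_printoptions(precision=2,suppress=True)
bot.move_l([499,-151.5,51],max_speed=20)
bot.move_l([470,-150.9,53],max_speed=80)
bot.move_l([462,-150.9,150],max_speed=150)
print(bot.read_time_s(),bot.read_tool_pos(),bot.read_wrist_force())
# go to staging: above, jaw x
r=rot('x')[0]
bot.move_pose(F(-60,110,215),r)
print(bot.read_time_s(),bot.read_tool_pos(),bot.read_wrist_force())
save("side","s4.png",(230,120,410,300),3); save("top","t4.png",(240,170,400,310),4)
```

```text
12.725 [ 461.56 -150.63  149.07] [-0.1   0.03 -0.14]
13.9417 [495.94 -41.45 214.  ] [-0.15 -0.19 -0.65]
```

View pics/s4.png

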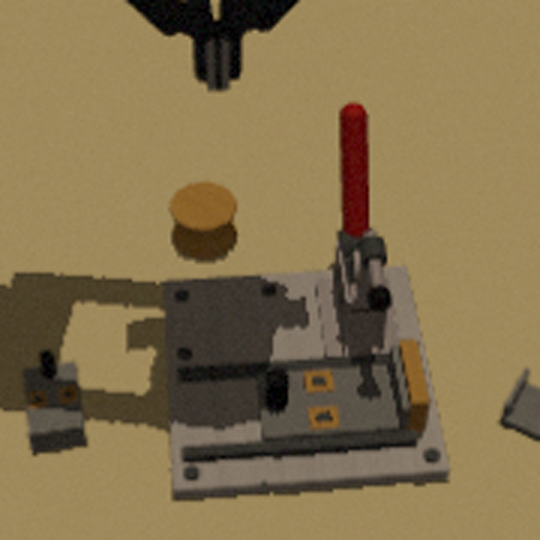

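View pics/t4.png

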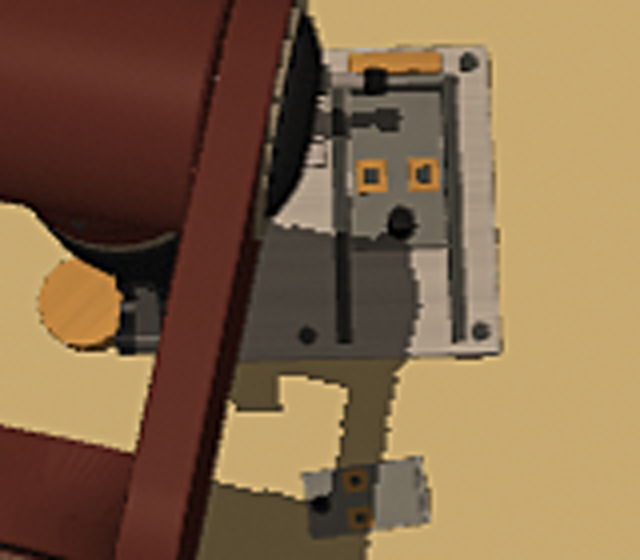

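The carrier sits home, with its rib against the brass at side crop (403,385). The fingers are clear at (218,60). Next I'll bring the fingertips to the upper side of the grip.

```bash
cat >> h.py <<'E'
def P(e,d=88,gap=0,tip=22,half=11):
    y=86.5+d*np.cos(e)-(9+gap)*np.sin(e); z=40+d*np.sin(e)+(9+gap)*np.cos(e)
    return F(27,y-half,z+tip)
def fw(n=3):
    a=[]
    for _ in range(n): a.append(bot.read_wrist_force()); bot.sleep(.015)
    return np.mean(a,0)
E
python3 - <<'E'
from h import *
np.set_printoptions(precision=2,suppress=True)
print("knob",atz("top",(240+402/4,170+218/4),50),F(-34,0,50))
p=P(1.05,gap=9)
q=p.copy();q[2]=215
bot.move_l(q,max_speed=120)
print(bot.move_l(p,max_speed=80,max_force=6))
print(bot.read_time_s(),p,bot.read_tool_pos(),fw())
save("side","s5.png",(270,100,410,270),3.4); save("top","t5.png",(240,170,400,310),4)
E
```

```text
knob [ 519.52 -153.6    50.  ] [ 519.71 -151.98   50.  ]
False
15.9167 [583.18 -49.81 147.29] [583.68 -49.9  147.98] [0.06 0.01 0.39]
```

View pics/s5.png

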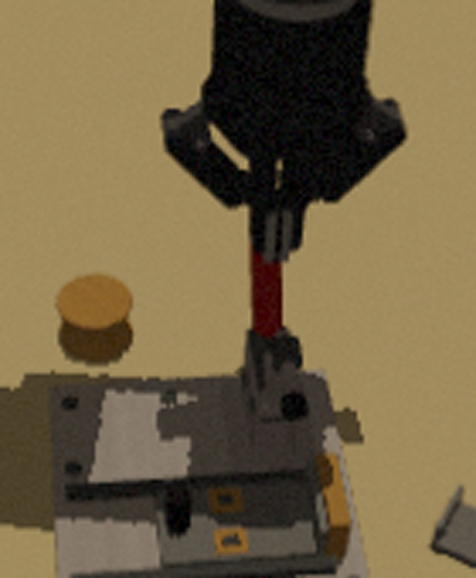

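The fingertips (275,250) stand just in front of the grip (266,290), roughly centred. Now I'll follow the handle's arc down in small steps.

```bash
cat > push.py <<'E'
from h import *
import sys,json
np.set_printoptions(precision=1,suppress=True)
e0,e1,de,sp,lim=map(float,sys.argv[1:6])
off=np.array([-1.5,0,0])
e=e0; f0=None
while e>e1:
    e-=de
    h=bot.move_l(P(e)+off,max_speed=sp,max_force=12)
    f=fw(2); n=np.hypot(f[1],f[2])
    print(f"{e:.3f} F={f} n={n:.1f} z={bot.read_tool_pos()[2]-22:.1f} y={bot.read_tool_pos()[1]:.1f} {h}")
    if n>lim: print("LIM");break
print(bot.read_time_s())
E
python3 push.py 1.06 0.86 0.04 50 11
```

```text
1.020 F=[-0.1 -0.1 -0.1] n=0.2 z=119.5 y=-39.3 False
0.980 F=[ 0.4 -0.3 -0.1] n=0.3 z=118.1 y=-36.3 False
0.940 F=[-0.5 -0.2  0. ] n=0.2 z=116.2 y=-33.2 False
0.900 F=[-0.2  0.1 -0.3] n=0.3 z=114.4 y=-30.2 False
0.860 F=[ 0.1 -0.5 -0.1] n=0.5 z=112.4 y=-27.2 False
17.6167
```

Run:
```python
from h import *
save("side","s6.png",(270,100,410,270),3.4); save("top","t6.png",(240,170,400,310),4)
```

```text
(no output)
```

View pics/s6.png

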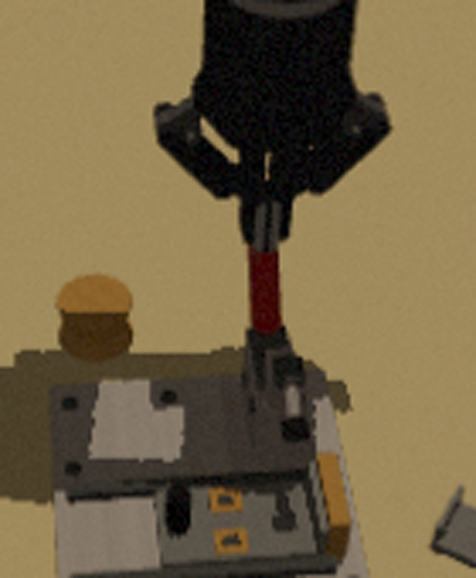

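View pics/t6.png

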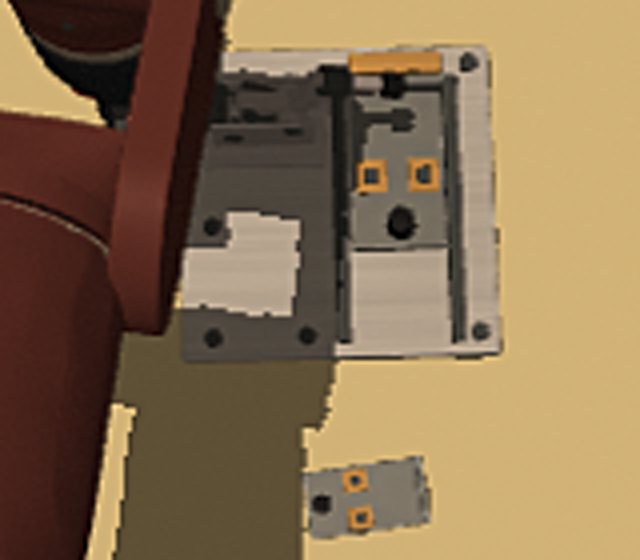

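The clamp is turning with the fingers: the spindle pad moved from (292,405) to (296,428) in the crop, with almost no force. I'll keep going.

```bash
python3 push.py 0.86 0.40 0.05 50 9
```

```text
0.810 F=[ 0.  -0.4  0.5] n=0.6 z=109.7 y=-23.6 False
0.760 F=[-0.1  0.   0.7] n=0.7 z=106.9 y=-20.2 False
0.710 F=[-0.5  0.   0.2] n=0.2 z=103.9 y=-16.9 False
0.660 F=[-0.3  0.2  0. ] n=0.2 z=100.8 y=-13.8 False
0.610 F=[ 0.5 -0.2  0.2] n=0.3 z=97.5 y=-10.9 False
0.560 F=[-0.7  0.2  0.1] n=0.2 z=94.1 y=-8.1 False
0.510 F=[0.  0.7 0.2] n=0.7 z=90.5 y=-5.5 False
0.460 F=[0.5 0.3 0.4] n=0.5 z=86.9 y=-3.0 False
0.410 F=[ 0.1 -0.1 -0.6] n=0.6 z=83.0 y=-0.8 False
0.360 F=[-0.  -0.3 -0.3] n=0.4 z=79.1 y=1.3 False
20.55
```

```bash
python3 push.py 0.36 0.18 0.02 20 9
python3 - <<'E'
from h import *
save("side","s7.png",(270,100,410,270),3.4)
E
```

```text
0.340 F=[ 0.2  0.2 -0.4] n=0.4 z=77.8 y=2.0 False
0.320 F=[-0.1 -0.4  0.5] n=0.6 z=76.1 y=2.7 False
0.300 F=[-0.5  0.1  0.1] n=0.1 z=74.5 y=3.5 False
0.280 F=[ 0.1 -0.1  0. ] n=0.1 z=72.9 y=4.1 False
0.260 F=[-0.   0.1  0.5] n=0.5 z=71.4 y=4.7 False
0.240 F=[ 0.2 -0.6  1.7] n=1.8 z=69.8 y=5.3 False
0.220 F=[-0.2  0.2  2.8] n=2.9 z=68.1 y=5.9 False
0.200 F=[-0.6 -0.4  3.1] n=3.1 z=66.4 y=6.5 False
0.180 F=[-0.2  0.1  3.3] n=3.3 z=64.6 y=7.0 False
23.1
```

View pics/s7.png

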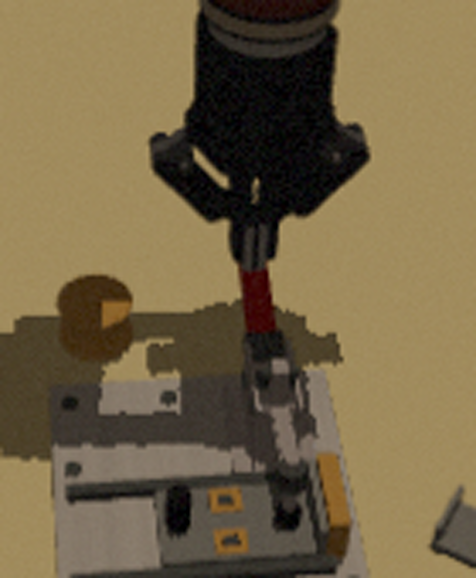

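The spindle pad is at the carrier (287,510). Resistance began near e = 0.25, which matches the stated 0.76, so dead centre should come near e = 0.01.

```bash
python3 push.py 0.18 0.055 0.02 15 12
```

```text
0.160 F=[0.2 0.5 3.6] n=3.7 z=62.8 y=7.5 False
0.140 F=[0.3 0.4 3.3] n=3.3 z=61.0 y=8.0 False
0.120 F=[0.6 1.4 3.1] n=3.4 z=59.2 y=8.4 False
0.100 F=[0.6 1.8 2.3] n=2.9 z=57.5 y=8.8 False
0.080 F=[1.  0.9 1.7] n=1.9 z=55.6 y=8.9 False
0.060 F=[ 0.1 -0.1  0.7] n=0.7 z=53.8 y=9.2 False
0.040 F=[0.1 0.1 0.3] n=0.3 z=52.0 y=9.5 False
25.25
```

```bash
python3 push.py 0.04 -0.07 0.01 10 4.5
python3 - <<'E'
from h import *
save("side","s8.png",(270,100,410,270),3.4)
E
```

```text
0.030 F=[ 0.7 -0.1  0.3] n=0.3 z=51.4 y=9.7 False
0.020 F=[-0.4  0.2  0.1] n=0.2 z=50.6 y=9.8 False
0.010 F=[-0.1  0.  -0.2] n=0.2 z=49.8 y=9.9 False
-0.000 F=[-0.4 -0.1  0.9] n=0.9 z=49.2 y=10.0 False
-0.010 F=[-0.9  0.1  4.3] n=4.3 z=48.7 y=10.0 False
-0.020 F=[-1.9  0.2  7.6] n=7.6 z=48.3 y=10.1 False
LIM
26.95
```

View pics/s8.png

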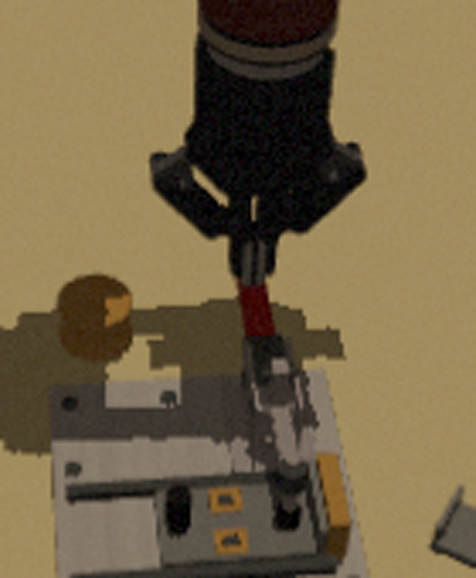

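After the fade to zero the force rose steeply at e ≈ -0.01, which is the rigid end stop, so the handle has snapped over. I'll ease off, withdraw, and check that it stays.

Run:
```python
from h import *
np.set_printoptions(precision=2,suppress=True)
p=bot.read_tool_pos()
bot.move_l(p+[0,0,4],max_speed=20); bot.sleep(.2)
save("side","s9a.png",(270,100,410,270),3.4)
bot.move_l(p+[0,0,130],max_speed=100)
bot.move_l([480,30,240],max_speed=150)
bot.move_pose([330,120,280],rot('x')[0])
bot.sleep(.3)
print(bot.read_time_s(),fw())
save("side","s9.png",(250,140,410,300),3.7); save("top","t9.png",(230,120,450,310),3)
```

```text
31.0083 [ 0.37  0.09 -0.04]
```

View pics/s9.png

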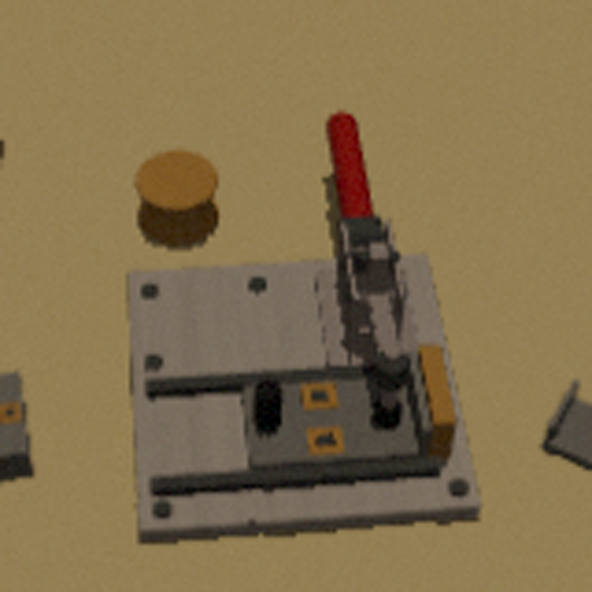

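View pics/t9.png

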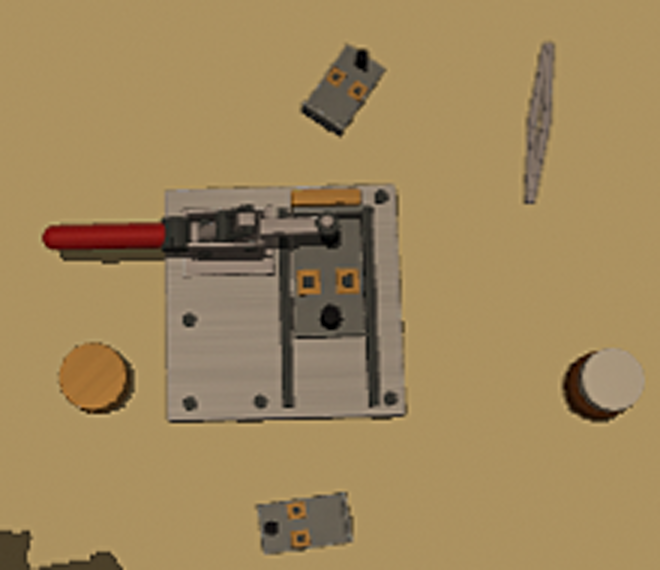

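The handle stays down and the pad stands on the carrier (385,415). The bystanders look unmoved. Before handing in, I'll compare the carrier's image position now with the pressed one.

Run:
```python
from h import *
np.set_printoptions(precision=2,suppress=True)
now={n:bot.snapshot(n)[:,:,::-1] for n in("top","side")}
cv2.imwrite("pics/topZ.png",now["top"]);cv2.imwrite("pics/sideZ.png",now["side"])
up=lambda im,box,k:cv2.resize(np.ascontiguousarray(im[box[1]:box[3],box[0]:box[2]]),None,fx=k,fy=k,interpolation=cv2.INTER_CUBIC)
def match(ref,new,b): # b in ref px
    t=ref[b[1]:b[3],b[0]:b[2]]
    r=cv2.matchTemplate(new[b[1]-16:b[3]+16,b[0]-16:b[2]+16],t,cv2.TM_CCOEFF_NORMED)
    _,v,_,l=cv2.minMaxLoc(r); return (l[0]-16,l[1]-16,round(v,3))
nt=up(now["top"],(240,170,400,310),4); 
for f in("t4.png","t6.png"):
    r=cv2.imread("pics/"+f)
    print(f,"gold+knob",match(r,nt,(352,150,446,250)),"brass",match(r,nt,(348,48,444,74)),"bolt",match(r,nt,(465,315,497,347)))
ns=up(now["side"],(270,100,410,270),3.4)
r=cv2.imread("pics/s6.png"); print("s6",match(r,ns,(155,480,255,555)),"brass",match(r,ns,(315,445,355,560)))
for n in now:
    a=cv2.imread(f"pics/{n}0.png").astype(int);
    d=np.abs(a-now[n].astype(int)).max(2)
    for nm,b in dict(top=dict(spool=(245,230,278,262),jar=(415,230,448,262),tw=(400,130,420,190)),side=dict(jar=(283,328,320,374),tw=(375,320,460,345),spool=(283,178,313,208)))[n].items():
        print(n,nm,"changed px",(d[b[1]:b[3],b[0]:b[2]]>40).sum())
```

```text
t4.png gold+knob (0, 0, 0.885) brass (0, 1, 0.824) bolt (0, 0, 1.0)
t6.png gold+knob (0, 0, 0.933) brass (0, 0, 0.982) bolt (0, 0, 1.0)
s6 (0, 0, 0.941) brass (0, 0, 0.991)
top spool changed px 0
top jar changed px 0
top tw changed px 0
side jar changed px 0
side tw changed px 0
side spool changed px 0
```

The carrier's image has not moved since it was pressed home, and none of the bystanders' pixels have changed. Handing in.

Run:
```python
from h import *
print(bot.read_time_s()); bot.close_job()
```

```text
31.2583
the job is handed in; nothing more can be done
```

The carrier is home and clamped, and I handed the job in at 31.3 s; no verdict is reported.

- **Pressing home:** I pushed the carrier's knob with closed fingers until it met the brass stop, then held about 15 N at the wrist (14.7 to 15.5 N) for a little over a second. During that press the wrist also read about 11.6 N upward, which I did not explain and left alone.
- **Clamping:** I pushed on top of the red grip along its arc. Resistance peaked at about 3.7 N and faded to zero, and the handle then met its rigid stop. The wrist read at most 7.6 N, and I eased off there.
- **Last checks:** With the robot clear, the handle stayed down and the spindle pad stood on the carrier. The carrier had not shifted in either view since it was pressed home, to within the roughly 0.5 mm the images resolve. The spool, jar and tweezers showed no changed pixels from the start.
- **Limits and a mismatch:** I could not measure the spindle force or the clamp angle directly, so the lock is judged from the force pattern and the pictures. One reading of the knob by eye suggested a 2 mm shift, but matching the pictures showed none.

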